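# Slide the large rosette disc into the V nest

## Task

On the guitar maker's bench, slide the larger of the two round rosette discs flat across the bench top, without lifting it, into the V between the two dark wooden cleats, until it sits against both of them. Leave the smaller disc where it lies and keep the glue bottle standing.

Things in the scene. Friction and masses are not known exactly. Their poses are not given: they have to be found in the camera images.
- large_disc_centre (a point): Centre (half-way up) of the larger loose round disc of pale wood, 120 mm diameter, 22 mm thick, lying flat on the bench, with thin dark inlaid rings on top; about 0.18 kg. Its underside is on the bench at z = 0. Its yaw means nothing.
- seat (a point): Where the large disc's centre is (11 mm up) when it touches both cleats: two fixed dark wooden bars, 100 mm long, 26 wide, 22 high, their inner faces a 120 degree V with its corner 69 mm from here along +x. +x is the way in, level; the V opens to -x; z up. The disc slides on bare bench, nothing lies between. A steel clamp, 95 mm high, stands behind the corner, 90 to 195 mm along +x.
- small_disc_centre (a point): Centre (half-way up) of the smaller loose disc, same wood and rings, 84 mm diameter, 22 mm thick, flat on the bench. To be left where it lies.
- glue_centre (a point): Centre (80 mm up) of the upright white glue bottle, 60 mm diameter, 160 mm high, z up; loose. To be kept standing.
Mind the look-alikes: they are no part of the job. Leave any green look-alike of the part that bears large_disc_centre alone.

How it is judged:
By the outcome, as a careful person would: the job done as asked, in the order asked, and still so for the second after the job is handed in, with the robot touching nothing.
It also fails if it takes over 35 s, if anything falls off the work surface, if the arm or the gripper's body presses on something with over 40 N, if the wrist force passes 120 N, or if a joint passes its speed limit or range.

## Robot

A 6-joint arm with a two-finger parallel gripper is mounted at the origin on the work surface. World frame = base frame: x ahead of the robot, y to its left, z up, the work surface at z = 0. Lengths are in m, angles in rad, forces in N, time in s.
With the tool pointing down it reaches from about 0.25 to 0.775 m from the base axis. Payload 4 kg.
Tool frame: the origin (TCP) lies at the very end of the fingers, on their centre line; the grasp point (between the pads) lies 19 mm behind it (robot.grip_point_offset is the distance from the TCP to the grasp point, in m); z points along the fingers, x is the direction in which the jaws open and shut, and the axes are right-handed (so a half turn about z gives the same grasp; the last joint's range is limited). The gripper opens to 94 mm and grips with 3 to 60 N. Pads are 16 mm wide; open, the fingers measure 119 mm over their backs; the gripper's body (75 mm by 177 mm) begins 78 mm behind the grasp point.
Start: joints at [-1.292, 0.087, 1.371, -0, 1.684, -0.103], TCP at [0.205, -0.51, 0.18] pointing down, gripper open.
Joint ranges: [-3.1, 3.1], [-0.76, 2.03], [0.27, 2.55], [-1.08, 4.22], [0.17, 2.65], [-2.57, 2.57]. Speed limits (rad/s): [2.79, 2.79, 3.14, 3.14, 3.14, 3.14].

## Interface

Orientations are given as [roll, pitch, yaw] about the fixed x, y, z axes, in that order (R = Rz(yaw) Ry(pitch) Rx(roll)).
In Python, from bench import robot gives the robot as it stands.
- The arm moves only by the shell command python3 -m inch 'ROWS'. ROWS is text: rows parted by semicolons, each of 5 numbers parted by spaces: the shift along the tool's x, y, z in cm, then the turn about the tool's z in rad, then the closure, from 0 (fully open) to 1 (shut). In form: tx ty tz spin claw; .... A call has 1 to 20 rows; each row is the pose to reach, as a shift and turn from the pose measured when the call began, along the tool's axes at that moment; what a row does not reach only later rows make up. A row lasts 1/12 s, in which the tool goes at most 41.7 mm and 7.16 degrees, less where a joint would pass 70% of its speed; a pose out of reach is approached as far as the arm can. A call with a gripper value outside its range is refused whole. The fingers move at their own pace and stop on an object; the grip force is fixed at half the most. Time passes only in rows, so rows that repeat a pose let the fingers close. It gives the time, the measured TCP pose, the force and the opening at its end, in the units of the state.
- robot.get_obs(): the state, without advancing time (a new reading comes with each control period).
- robot.snapshot(name): name is "scene" or "top" or "wrist"; returns (picture, depth): 420x560x3 uint8, blue, green, red; 420x560 float32, m along the optical axis (not along the pixel's ray), 0 where there is no reading.
- robot.camera_info(name): a dict with "K" (3x3 intrinsics, pixels), "dist" ([k1, k2, p1, p2, k3] as OpenCV has them; the pictures are not rectified), "extrinsics" (4x4, takes a point from world to camera coordinates); the wrist camera has in their place "mount" (4x4, takes a point from camera to tool coordinates, whose origin is the TCP and whose axes are the tool frame's). Camera axes: x right, y down, z forward; pixel columns grow to the right and rows downward; lengths in m; the calibration is good to about 2 mm. A picture is of the moment at which its call begins: read the wrist's pose just before it. camera_info takes no time and is no camera call.
- robot.close_job(): hands the job in, once; it reports no verdict.
The state is a dict: "time": time; "joint_positions": joint angles; "qvel": joint speeds; "joint_torque": joint torques, N m; "tool_pos": TCP position; "ee_rot": TCP orientation; "wrist_force": force on the tool from outside, world axes, zero at the start; "wrist_torque": the same for the moment, N m; "width": finger opening in m.
Only numpy, scipy, OpenCV 4.12 (cv2) and the standard library are available. Lean on these libraries where they do the work, as an engineer would, in place of code of your own. Each camera call takes 0.05 s, during which the arm holds its last target.

## Working session

There is one attempt and no reset: what is moved stays moved. The work goes in short steps, Python scripts to look and compute and a shell command to move; the robot and the scene stay as the last step left them, time stands still between calls to the robot, and variables do not carry over. Pictures are saved under pics/ and viewed, and the job is handed in when it is done.

```bash
mkdir -p pics; ls; python3 - <<'E'
from bench import robot
import cv2,numpy as np
o=robot.get_obs();print(o)
np.set_printoptions(precision=4,suppress=True)
for n in ["scene","top"]:
    p,d=robot.snapshot(n);cv2.imwrite(f"pics/{n}0.png",p);np.savez(f"{n}0.npz",p=p,d=d)
    print(robot.camera_info(n))
E
```

```text
pics
{'time': 0.0, 'joint_positions': array([-1.29210519e+00,  8.79690834e-02,  1.37226597e+00, -6.74164154e-05,
        1.68356159e+00, -1.03120971e-01]), 'qvel': array([-0.0005805 ,  0.00108874, -0.00098755,  0.00090868,  0.00036778,
        0.0005753 ]), 'joint_torque': array([-8.58016465e-04, -3.40180600e+01, -3.02429795e+01,  7.17280945e-02,
        3.28104885e-02, -1.78558835e-04]), 'tool_pos': array([ 0.20472659, -0.50982895,  0.17889059]), 'ee_rot': array([-3.14143243e+00,  2.19917368e-03, -1.18899156e+00]), 'wrist_force': array([ 0.0730149 ,  0.38806379, -0.91532217]), 'wrist_torque': array([-0.02167762,  0.01646367, -0.02089515]), 'width': 0.09373767393799405}
{'K': array([[396.1546,   0.    , 277.7707],
       [  0.    , 396.1546, 210.1398],
       [  0.    ,   0.    ,   1.    ]]), 'dist': array([-0.0846,  0.    ,  0.    ,  0.    ,  0.    ]), 'extrinsics': array([[ 0.5872,  0.8094, -0.0078, -0.3015],
       [ 0.6143, -0.452 , -0.6468, -0.3025],
       [-0.5271,  0.375 , -0.7626,  1.118 ],
       [ 0.    ,  0.    ,  0.    ,  1.    ]])}
{'K': array([[444.5534,   0.    , 277.9426],
       [  0.    , 444.5534, 217.5021],
       [  0.    ,   0.    ,   1.    ]]), 'dist': array([-0.0293,  0.    ,  0.    ,  0.    ,  0.    ]), 'extrinsics': array([[ 0.0245, -0.9996,  0.0167, -0.0461],
       [-0.9972, -0.0256, -0.0706,  0.5632],
       [ 0.071 , -0.0149, -0.9974,  1.0691],
       [ 0.    ,  0.    ,  0.    ,  1.    ]])}
```

View pics/scene0.png

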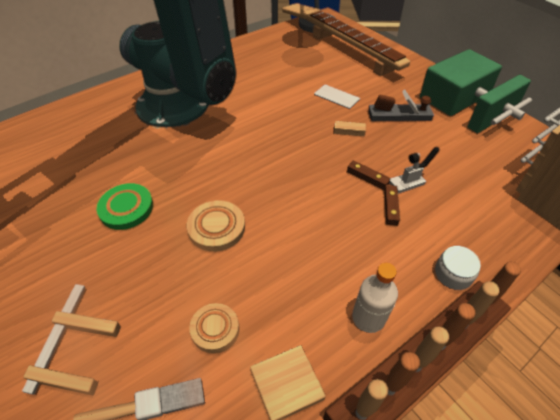

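View pics/top0.png

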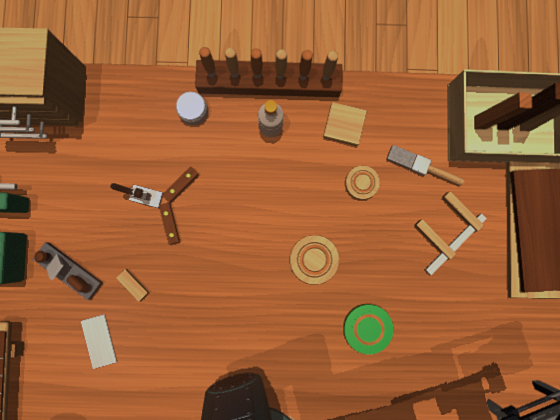

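The top view shows three round flat discs:
- Pale disc at (315,260), the larger pale one and so the target.
- Pale disc at (362,182), the small one.
- Green disc at (369,328), a look-alike to leave alone.

The V cleats are at (180,187) and (170,223), with the clamp behind at (140,195). The bottle is at (271,120). I'll measure next and check with an enlarged crop.

```bash
cat > h.py <<'E'
import numpy as np,cv2
from bench import robot
np.set_printoptions(precision=4,suppress=True)
def ray(name,uv,z):
    c=robot.camera_info(name);K=c["K"];E=c["extrinsics"]
    n=cv2.undistortPoints(np.array(uv,float).reshape(-1,1,2),K,c["dist"]).reshape(-1,2)
    R=E[:3,:3];C=-R.T@E[:3,3]
    d=np.c_[n,np.ones(len(n))]@R
    return C+d*((z-C[2])/d[:,2])[:,None]
def proj(name,P):
    c=robot.camera_info(name);E=c["extrinsics"]
    r,_=cv2.Rodrigues(E[:3,:3]);return cv2.projectPoints(np.array(P,float),r,E[:3,3],c["K"],c["dist"])[0].reshape(-1,2)
E
python3 - <<'E'
from h import *
p=np.load("top0.npz")["p"];d=np.load("top0.npz")["d"]
a=cv2.resize(p[150:250,100:240],None,fx=5,fy=5,interpolation=cv2.INTER_CUBIC)
cv2.imwrite("pics/cleat.png",a)
b=cv2.resize(p[150:360,280:420],None,fx=2.8,fy=2.8,interpolation=cv2.INTER_CUBIC)
cv2.imwrite("pics/discs.png",b)
h=cv2.cvtColor(p,cv2.COLOR_BGR2HSV)
for u,v in [(315,243),(339,259),(300,230),(362,172),(180,187),(170,223),(200,220),(369,310),(271,120)]: print(u,v,h[v,u],p[v,u])
E
```

```text
315 243 [ 17 138 170] [ 78 130 170]
339 259 [ 12 163 175] [ 63 109 175]
300 230 [ 11 178 181] [ 55 103 181]
362 172 [ 12 175 186] [ 58 109 186]
180 187 [ 10 176 116] [ 36  63 116]
170 223 [ 10 181 110] [ 32  59 110]
200 220 [ 12 179 178] [ 53 102 178]
369 310 [ 60 143 152] [ 68 152  67]
271 120 [ 13  78 111] [ 77  92 111]
```

View pics/cleat.png

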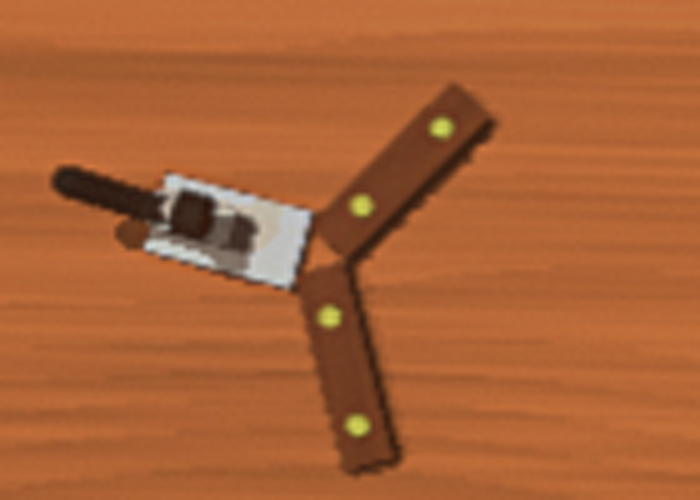

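View pics/discs.png

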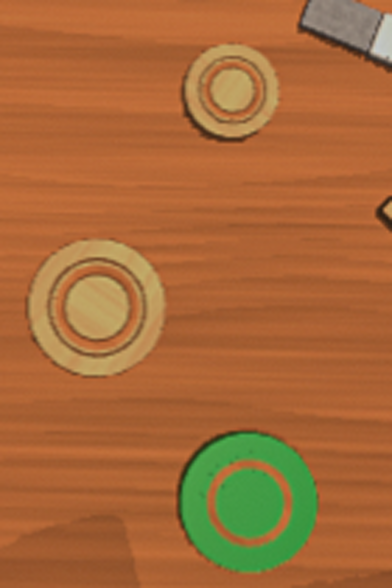

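The crop confirms it: the large pale disc is at about (315,260), and the small disc and the green one are distinct from it. Now the positions.

```bash
cat > meas.py <<'E'
from h import *
def disc(p,c,r,z=0.022):
    h=cv2.cvtColor(p,cv2.COLOR_BGR2HSV)
    m=cv2.inRange(h,(14,60,120),(25,165,255));k=np.zeros_like(m);cv2.circle(k,c,r,255,-1)
    m&=k;m=cv2.morphologyEx(m,cv2.MORPH_OPEN,np.ones((3,3)))
    cs,_=cv2.findContours(m,cv2.RETR_EXTERNAL,cv2.CHAIN_APPROX_NONE);q=max(cs,key=cv2.contourArea)
    hull=cv2.convexHull(q)[:,0]
    return hull
if __name__=="__main__":
    t=np.load("top0.npz")["p"];s=np.load("scene0.npz")["p"]
    for n,p,l in [("top",t,[((315,260),34),((362,182),26)]),("scene",s,[((216,222),36),((214,325),30)])]:
        for c,r in l:
            w=ray(n,disc(p,c,r),0.022)[:,:2].astype(np.float32)
            (x,y),rr=cv2.minEnclosingCircle(w);print(n,"disc",x,y,"diam",2*rr)
    h=cv2.cvtColor(t,cv2.COLOR_BGR2HSV);m=cv2.inRange(h,(4,130,90),(14,255,140))
    k=np.zeros_like(m);k[160:250,158:205]=255;m&=k;m=cv2.morphologyEx(m,cv2.MORPH_OPEN,np.ones((3,3)))
    cs,_=cv2.findContours(m,cv2.RETR_EXTERNAL,cv2.CHAIN_APPROX_NONE)
    for q in cs:
        if cv2.contourArea(q)<100: continue
        w=ray("top",q[:,0],0.022)[:,:2].astype(np.float32)
        r=cv2.minAreaRect(w);print("bar",r,cv2.boxPoints(r))
    sc=np.array([[441,127],[361,205],[329,316],[357,425]])/5+[100,150]-.4
    w=ray("top",sc,0.022)[:,:2];print("screws",w)
    L=[]
    for a,b in [(w[0],w[1]),(w[3],w[2])]:
        u=(b-a)/np.linalg.norm(b-a);L.append((a,u));print("u",u,np.degrees(np.arctan2(u[1],u[0])))
    ax=L[0][1]+L[1][1];ax/=np.linalg.norm(ax);print("axis",ax,np.degrees(np.arctan2(ax[1],ax[0])))
    # seat: distance 60+13 from each centre line, on -ax side
    A=[];B=[]
    for a,u in L:
        n=np.array([-u[1],u[0]]); n=n if n@ax<0 else -n
        A.append(n);B.append(n@a+73)if 0 else B.append(n@a+0.073)
    print("seat",np.linalg.solve(np.array(A),B), "angle between",np.degrees(np.arccos(-(L[0][1]@L[1][1]))))
E
python3 meas.py
```

```text
top disc 0.46446239948272705 -0.12276660650968552 diam 0.12053524702787399
top disc 0.6579576730728149 -0.2388521134853363 diam 0.08440239727497101
scene disc 0.4645615518093109 -0.12370489537715912 diam 0.12295686453580856
scene disc 0.6588185429573059 -0.2387745976448059 diam 0.08754315227270126
bar ((0.5313566327095032, 0.23188135027885437), (0.0722796693444252, 0.025348277762532234), 16.307743072509766) [[0.4931 0.2339]
 [0.5002 0.2096]
 [0.5696 0.2299]
 [0.5625 0.2542]]
bar ((0.6416943073272705, 0.21172651648521423), (0.02618643268942833, 0.10043896734714508), 46.08043670654297) [[0.5964 0.2371]
 [0.6688 0.1675]
 [0.687  0.1863]
 [0.6146 0.256 ]]
screws [[0.6631 0.1922]
 [0.6235 0.2299]
 [0.5685 0.2432]
 [0.5157 0.2273]]
u [-0.7248  0.689 ] 136.44927540904703
u [0.9578 0.2875] 16.707006552482
axis [0.2321 0.9727] 76.57814098076452
seat [0.5801 0.1704] angle between 60.25773114343498
```

```bash
cat > go.py <<'E'
from h import *
from scipy.spatial.transform import Rotation as Ro
def rel(target,yaw):
    o=robot.get_obs();R=Ro.from_euler('xyz',o["ee_rot"]).as_matrix()
    print("t",o["time"],"tcp",o["tool_pos"],o["ee_rot"],"F",o["wrist_force"],"w",o["width"])
    print("shift cm",100*R.T@(np.array(target)-o["tool_pos"]),"spin",-(np.radians(yaw)-o["ee_rot"][2]))
E
python3 - <<'E'
from go import *
S=np.array([.5798,.1703]);D=np.array([.4645,-.123])
h=(S-D)/np.linalg.norm(S-D);print(h,np.degrees(np.arctan2(h[1],h[0])),np.linalg.norm(S-D))
P=D-.09*h;print("pre",P)
print("bottle", ray("top",[[271,108]],.16),"green",ray("top",[[369,328]],.022))
rel([*P,.12],np.degrees(np.arctan2(h[1],h[0]))-90)
E
```

```text
[0.3659 0.9307] 68.53957250715692 0.31514913929757127
pre [ 0.4316 -0.2068]
bottle [[ 0.7928 -0.0089  0.16  ]] green [[ 0.3017 -0.2588  0.022 ]]
t 0.1 tcp [ 0.2048 -0.5099  0.179 ] [-3.1414  0.0019 -1.189 ] F [-0.5439  0.1801 -0.4368] w 0.09386450198447634
shift cm [-19.6685 -32.3396   5.949 ] spin -0.8144656901546026
```

```bash
python3 -m inch '-2 -3.2 0.6 -0.08 0.1;-4 -6.5 1.2 -0.16 0.2;-6 -9.7 1.8 -0.25 0.32;-8 -13 2.4 -0.33 0.32;-10 -16.3 3 -0.41 0.32;-12 -19.6 3.6 -0.5 0.32;-14 -22.8 4.2 -0.58 0.32;-16 -26 4.8 -0.66 0.32;-18 -29.5 5.4 -0.74 0.32;-19.2 -31.5 5.8 -0.79 0.32;-19.7 -32.3 5.9 -0.814 0.32;-19.7 -32.3 5.9 -0.814 0.32;-19.7 -32.3 5.9 -0.814 0.32;-19.7 -32.3 5.9 -0.814 0.32'
python3 - <<'E'
from go import *
rel([.4316,-.2068,.008],-21.46)
p,d=robot.snapshot("top");cv2.imwrite("pics/top1.png",p)
p,d=robot.snapshot("wrist");cv2.imwrite("pics/w1.png",p)
E
```

```text
time: 1.27
tool_pos: [0.4305, -0.2078, 0.1207]
ee_rot: [-3.141, 0.001, -0.377]
wrist_force: [-0.6, -0.6, 0.9]
width: 0.0637
t 1.2667 tcp [ 0.4305 -0.2078  0.1207] [-3.1409  0.0011 -0.3772] F [-0.5679 -0.6088  0.8764] w 0.06371426429506591
shift cm [ 0.0746 -0.1279 11.2657] spin -0.002636730304888868
```

View pics/top1.png

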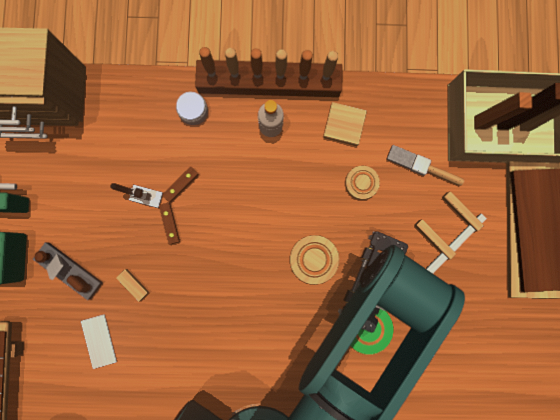

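View pics/w1.png

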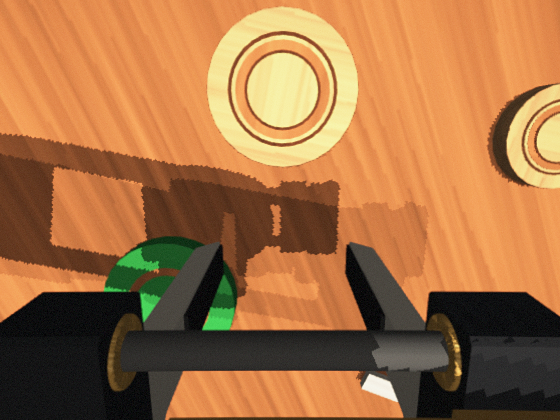

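The wrist view shows the large disc centred at (283,88), between the finger columns (about 220 and 348). By the numbers, the green disc is about 50 mm clear of the left finger. Descending now.

```bash
python3 -m inch '0 0 2 0 0.32;0 -0.1 4 0 0.32;0 -0.1 6 0 0.32;0 -0.1 8 0 0.32;0 -0.1 9.5 0 0.32;0 -0.1 10.5 0 0.32;0 -0.1 11 0 0.32;0 -0.1 11.2 0 0.32;0 -0.1 11.2 0 0.32;0 -0.1 11.2 0 0.32'
python3 - <<'E'
from go import *
S=np.array([.5798,.1703]);h=np.array([.3659,.9307])
rel([*(S-h*.051),.008],-21.46)
p,d=robot.snapshot("wrist");cv2.imwrite("pics/w2.png",p)
E
```

```text
time: 2.2
tool_pos: [0.4315, -0.2076, 0.0098]
ee_rot: [-3.141, -0.001, -0.378]
wrist_force: [0.4, 0.1, 0.1]
width: 0.0644
t 2.2 tcp [ 0.4315 -0.2076  0.0098] [-3.141  -0.0011 -0.3782] F [0.3611 0.0801 0.0976] w 0.0644391929888563
shift cm [ -0.1537 -35.497    0.2032] spin -0.003633937576328794
```

View pics/w2.png

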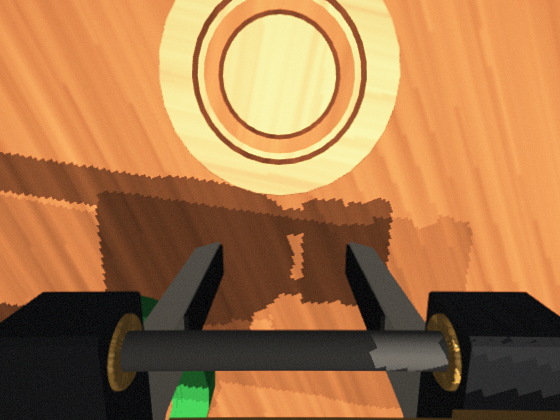

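```bash
python3 -m inch '0 -1.2 0.1 0 0.32;0 -2.2 0.2 0 0.32;0 -2.8 0.2 0 0.32;0 -3.2 0.2 0 0.32;0 -3.6 0.2 0 0.32;0 -4 0.2 0 0.32;0 -4.5 0.2 0 0.32;0 -5 0.2 0 0.32;0 -5.6 0.2 0 0.32;0 -6.2 0.2 0 0.32;0 -7 0.2 0 0.32;0 -7.8 0.2 0 0.32;0 -8.6 0.2 0 0.32;0 -9.4 0.2 0 0.32;0 -10.2 0.2 0 0.32;0 -10.8 0.2 0 0.32;0 -11.3 0.2 0 0.32;0 -11.6 0.2 0 0.32;0 -11.8 0.2 0 0.32;0 -11.8 0.2 0 0.32'
python3 - <<'E'
from go import *
S=np.array([.5798,.1703]);h=np.array([.3659,.9307])
rel([*(S-h*.0586),.008],-21.46)
p,d=robot.snapshot("wrist");cv2.imwrite("pics/w3.png",p)
E
```

```text
time: 3.92
tool_pos: [0.4753, -0.0977, 0.008]
ee_rot: [-3.141, -0.001, -0.378]
wrist_force: [0.2, 0.2, 0.8]
width: 0.0642
t 3.9167 tcp [ 0.4753 -0.0977  0.008 ] [-3.141  -0.0014 -0.3776] F [0.2377 0.1747 0.7987] w 0.0642019518672859
shift cm [ -0.1459 -22.9023   0.0136] spin -0.0030831598258733717
```

View pics/w3.png

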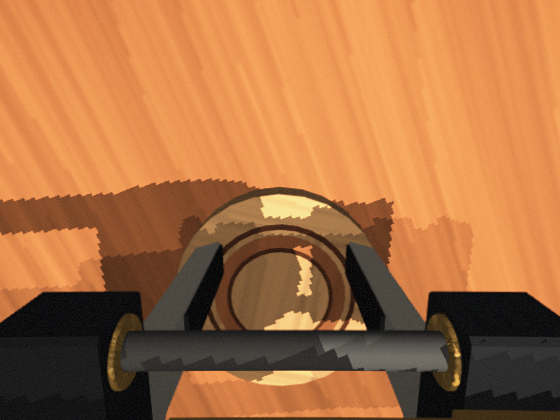

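```bash
python3 - <<'E'
from go import *
c=robot.camera_info("wrist");M=np.linalg.inv(c["mount"]);print(M)
P=np.array([[0,0,0],[.032,0,0],[-.032,0,0],[-.032,-.0586,-.014],[0,-.0586,-.014],[.032,0,-.05]])
r,_=cv2.Rodrigues(M[:3,:3]);print(cv2.projectPoints(P,r,M[:3,3],c["K"],c["dist"])[0][:,0])
for n in("top","scene"):
    p,d=robot.snapshot(n);cv2.imwrite(f"pics/{n}3.png",p)
E
```

```text
[[ 1.     -0.0017  0.0008 -0.0003]
 [ 0.0018  0.9683 -0.2498  0.0188]
 [-0.0003  0.2498  0.9683  0.2157]
 [ 0.      0.      0.      1.    ]]
[[283.5506 242.5173]
 [337.9143 242.6361]
 [229.1908 242.438 ]
 [221.0544 143.1188]
 [283.6486 143.2833]
 [353.514  279.369 ]]
```

View pics/scene3.png

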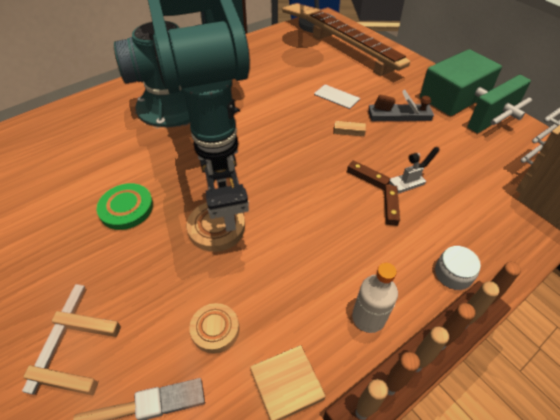

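View pics/top3.png

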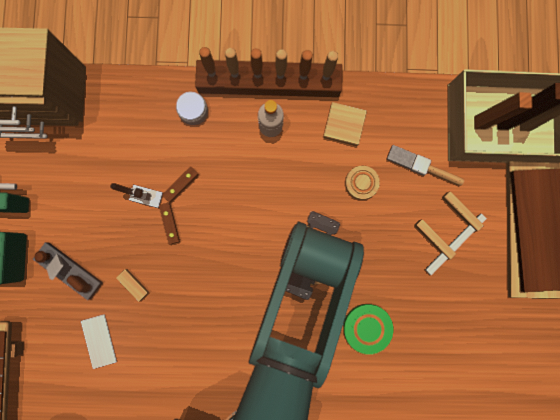

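The disc has not moved, although the fingers now stand over it with almost no force. Before acting, I'll check the depths to find out why.

```bash
python3 - <<'E'
from go import *
o=robot.get_obs();R=Ro.from_euler('xyz',o["ee_rot"]).as_matrix()
c=robot.camera_info("wrist");p,d=robot.snapshot("wrist")
def pt(u,v,c,z): 
    n=cv2.undistortPoints(np.array([[[u,v]]],float),c["K"],c["dist"])[0,0];return np.array([n[0]*z,n[1]*z,z,1])
for l,u,v in [("bench",283,100),("bench",100,100),("discfront",283,200),("ring",283,240),("disc",283,290),("Lfingertip",210,250),("Ltip",214,255),("Rtip",356,255),("left of finger disc",190,255),("disc between",240,250),("rear",283,378),("bench rear",283,395)]:
    q=(c["mount"]@pt(u,v,c,d[v,u]))[:3];w=R@q+o["tool_pos"];print(l,u,v,"d",d[v,u],"tool",q,"world",w)
a=cv2.resize(p[170:400,130:440],None,fx=2.5,fy=2.5,interpolation=cv2.INTER_CUBIC);cv2.imwrite("pics/w3z.png",a)
ts,td=robot.snapshot("scene")
cv2.imwrite("pics/s3z.png",cv2.resize(ts[130:270,150:290],None,fx=4,fy=4,interpolation=cv2.INTER_CUBIC))
print(robot.get_obs()["wrist_force"])
E
```

```text
bench 283 100 d 0.20382522 tool [-0.0004 -0.0806  0.0086] world [ 0.5045 -0.0231 -0.0005]
bench 100 100 d 0.20299038 tool [-0.1009 -0.08    0.0075] world [0.4109 0.0135 0.0004]
discfront 283 200 d 0.19485903 tool [-0.0003 -0.0289 -0.014 ] world [ 0.4855 -0.0712  0.0221]
ring 283 240 d 0.19981673 tool [-0.0003 -0.0066 -0.0147] world [ 0.4773 -0.0919  0.0227]
disc 283 290 d 0.20582883 tool [-0.0002  0.0225 -0.016 ] world [ 0.4666 -0.119   0.024 ]
Lfingertip 210 250 d 0.17590655 tool [-0.0352 -0.0098 -0.0385] world [ 0.4459 -0.0761  0.0465]
Ltip 214 255 d 0.17536215 tool [-0.0332 -0.0077 -0.0397] world [ 0.447  -0.0788  0.0476]
Rtip 356 255 d 0.1712219 tool [ 0.0339 -0.0093 -0.0435] world [ 0.51   -0.102   0.0516]
left of finger disc 190 255 d 0.1701529 tool [-0.0433 -0.0096 -0.0445] world [ 0.4383 -0.0733  0.0525]
disc between 240 250 d 0.20116238 tool [-0.0239 -0.0008 -0.0148] world [ 0.4532 -0.0886  0.0228]
rear 283 378 d 0.22277829 tool [-0.0002  0.0817 -0.0137] world [ 0.4448 -0.174   0.0217]
bench rear 283 395 d 0.25299504 tool [-0.0002  0.1137  0.0092] world [ 0.4329 -0.2037 -0.0012]
[0.4458 0.075  0.7767]
```

View pics/w3z.png

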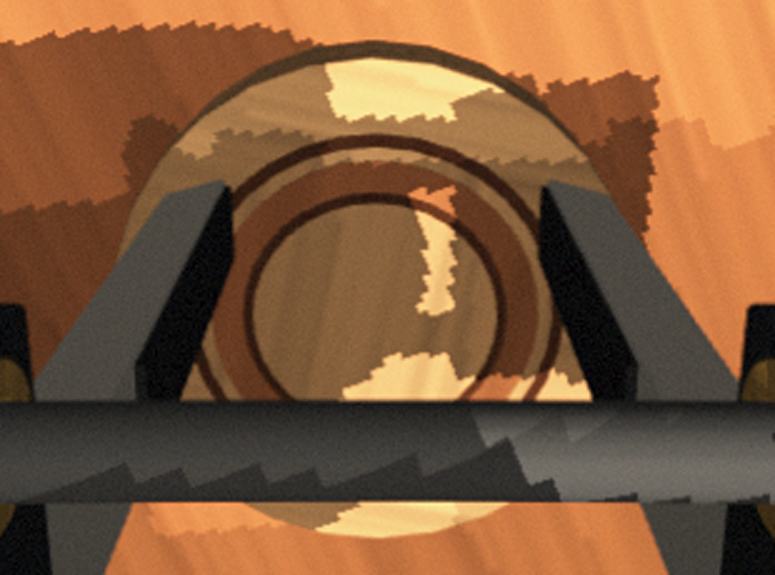

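View pics/s3z.png

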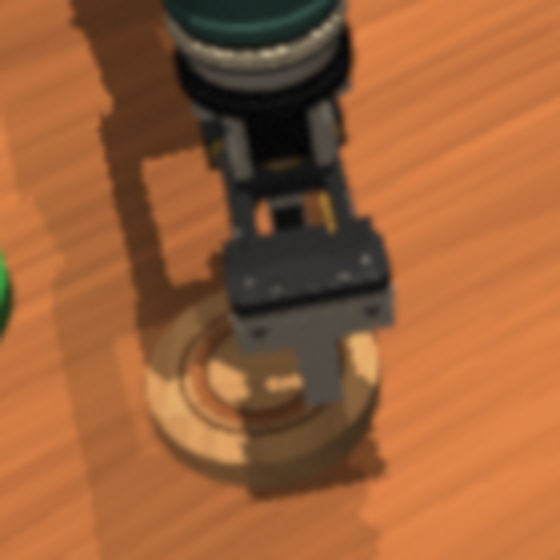

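```bash
python3 - <<'E'
from go import *
c=robot.camera_info("wrist");p,d=robot.snapshot("wrist")
for u in (212,218,352):
  for v in range(236,262,3):
    n=cv2.undistortPoints(np.array([[[u,v]]],float),c["K"],c["dist"])[0,0];z=d[v,u]
    print(u,v,p[v,u],(c["mount"]@np.array([n[0]*z,n[1]*z,z,1]))[:3])
E
```

```text
212 236 [ 57  94 127] [-0.039  -0.0086 -0.0139]
212 239 [ 54  89 127] [-0.0393 -0.0066 -0.0131]
212 242 [ 60  91 129] [-0.0394 -0.0048 -0.013 ]
212 245 [63 70 75] [-0.0358 -0.0094 -0.0304]
212 248 [68 73 78] [-0.0351 -0.0092 -0.0343]
212 251 [63 70 74] [-0.0341 -0.0095 -0.0393]
212 254 [66 74 77] [-0.0336 -0.0091 -0.0422]
212 257 [55 60 62] [-0.0333 -0.0084 -0.044 ]
212 260 [21 21 21] [-0.0327 -0.0081 -0.0471]
218 236 [ 62  98 135] [-0.0358 -0.0086 -0.0139]
218 239 [ 57  92 129] [-0.0358 -0.007  -0.0142]
218 242 [63 74 84] [-0.0336 -0.0094 -0.026 ]
218 245 [58 68 69] [-0.0334 -0.0083 -0.0273]
218 248 [19 22 22] [-0.0327 -0.0083 -0.0317]
218 251 [2 5 5] [-0.0322 -0.0077 -0.0344]
218 254 [11  9 11] [-0.0321 -0.0065 -0.0353]
218 257 [13 14 15] [-0.032  -0.0053 -0.0362]
218 260 [13 12 12] [-0.0319 -0.004  -0.037 ]
352 236 [ 51  84 117] [ 0.0375 -0.0086 -0.0135]
352 239 [ 56  91 127] [ 0.0377 -0.0066 -0.0127]
352 242 [62 76 91] [ 0.035  -0.0099 -0.0269]
352 245 [63 69 72] [ 0.0344 -0.0094 -0.0301]
352 248 [60 64 72] [ 0.0339 -0.0089 -0.0331]
352 251 [37 40 44] [ 0.0336 -0.0082 -0.0353]
352 254 [4 9 6] [ 0.0331 -0.0076 -0.0379]
352 257 [5 4 0] [ 0.0326 -0.0073 -0.0411]
352 260 [2 1 0] [ 0.0325 -0.006  -0.0415]
```

Depth puts the visible finger ends 25 mm short of the reported TCP, at about z = 33 mm. That is 11 mm above the disc, so the fingers passed over it without touching. I'll back off the same way, then lower in small steps with force checks and confirm the tip height by camera.

```bash
python3 -m inch '0 1.5 -0.3 0 0.32;0 4 -0.5 0 0.32;0 7 -0.5 0 0.32;0 9.5 -0.5 0 0.32;0 11 -0.3 0 0.32;0 11.8 0 0 0.32;0 11.8 0 0 0.32;0 11.8 0 0 0.32;0 11.8 0 0 0.32'
python3 -m inch '0 0 0.5 0 0.32;0 0 1 0 0.32;0 0 1.3 0 0.32;0 0 1.3 0 0.32;0 0 1.3 0 0.32'
python3 - <<'E'
from go import *
o=robot.get_obs();c=robot.camera_info("wrist");p,d=robot.snapshot("wrist");cv2.imwrite("pics/w4.png",p)
R=Ro.from_euler('xyz',o["ee_rot"]).as_matrix()
for u in (218,352):
  for v in range(224,250,3):
    n=cv2.undistortPoints(np.array([[[u,v]]],float),c["K"],c["dist"])[0,0];z=d[v,u]
    q=(c["mount"]@np.array([n[0]*z,n[1]*z,z,1]))[:3];print(u,v,p[v,u],q,(R@q+o["tool_pos"])[2])
s,_=robot.snapshot("scene");cv2.imwrite("pics/s4z.png",cv2.resize(s[130:270,110:250],None,fx=4,fy=4,interpolation=cv2.INTER_CUBIC))
rel([.4316,-.2068,.008],-21.46)
E
```

```text
time: 4.97
tool_pos: [0.4317, -0.2071, 0.0078]
ee_rot: [-3.141, -0.001, -0.378]
wrist_force: [-0.7, 1.4, -0.4]
width: 0.0641
time: 5.38
tool_pos: [0.4315, -0.2065, -0.0057]
ee_rot: [-3.14, -0.0, -0.377]
wrist_force: [-0.2, 0.4, -0.4]
width: 0.064
218 224 [ 33  58 105] [-0.0371 -0.0128 -0.0052] -0.0004721468106734751
218 227 [ 37  62 106] [-0.0371 -0.0112 -0.0055] -0.00018058228837455892
218 230 [ 34  59 106] [-0.0372 -0.0095 -0.0057] 4.2043234358172914e-05
218 233 [ 35  60 106] [-0.0375 -0.0073 -0.0046] -0.001023395428694362
218 236 [ 38  64 108] [-0.0374 -0.0057 -0.0051] -0.0005721131141055791
218 239 [ 36  63 107] [-0.0375 -0.0039 -0.0053] -0.0003861714080200824
218 242 [67 78 86] [-0.0338 -0.0091 -0.025 ] 0.019373401295758073
218 245 [65 68 72] [-0.0332 -0.0086 -0.0284] 0.02272177974369228
218 248 [30 30 32] [-0.0328 -0.0081 -0.0311] 0.02548775785000308
352 224 [ 45  79 135] [ 0.0384 -0.0135 -0.0069] 0.0012389845117815731
352 227 [ 45  81 138] [ 0.0387 -0.0114 -0.0058] 0.00017294337101270933
352 230 [27 52 91] [ 0.0388 -0.0096 -0.0057] 5.109776554400661e-05
352 233 [23 52 91] [ 0.0392 -0.0072 -0.0039] -0.0017160007866809839
352 236 [31 52 96] [ 0.0388 -0.0063 -0.0065] 0.0008360753876884165
352 239 [ 35  56 100] [ 0.0393 -0.0038 -0.0045] -0.0011556330095731449
352 242 [61 71 83] [ 0.0352 -0.0096 -0.0261] 0.02042228017705626
352 245 [66 70 76] [ 0.0344 -0.0095 -0.0304] 0.024765922281637414
352 248 [64 71 76] [ 0.0339 -0.009  -0.0334] 0.02776723731433727
t 5.4833 tcp [ 0.4318 -0.207  -0.0051] [-3.1405 -0.0012 -0.3777] F [ 0.7326 -1.0579 -0.3127] w 0.06377988191627358
shift cm [-0.0261 -0.0071 -1.3126] spin -0.003130838172928474
```

View pics/s4z.png

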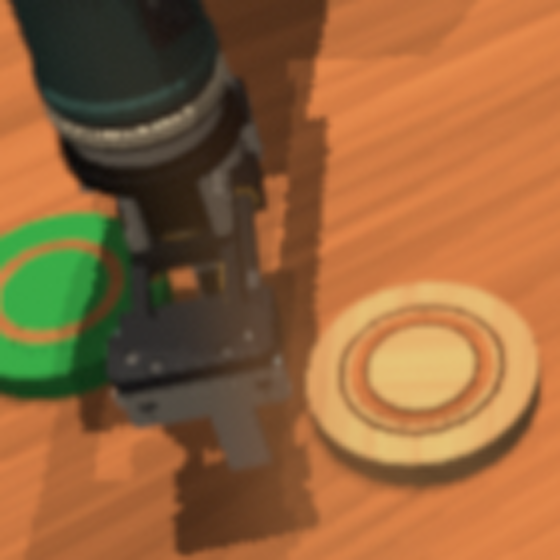

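View pics/w4.png

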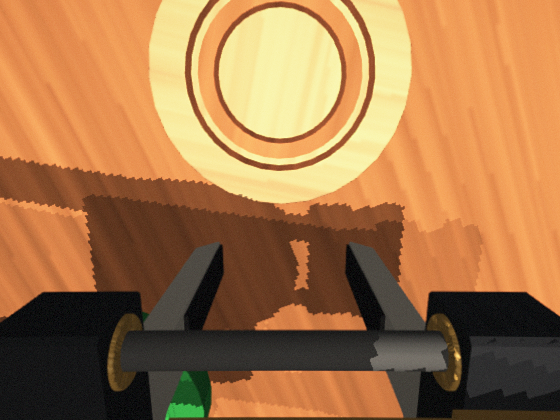

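Confirmed: at a reported z of −5 mm the tips are at about +20 mm, with no contact. Lowering another 11 mm puts the tips at about 9 mm.

```bash
python3 -m inch '0 0 0.4 0 0.32;0 0 0.8 0 0.32;0 0 1.1 0 0.32;0 0 1.1 0 0.32;0 0 1.1 0 0.32'
python3 -m inch '0 -1 0 0 0.32;0 -2 0 0 0.32;0 -2.6 0 0 0.32;0 -3 0 0 0.32;0 -3.4 0 0 0.32;0 -3.8 0 0 0.32;0 -4.2 0 0 0.32;0 -4.7 0 0 0.32;0 -5.2 0 0 0.32;0 -5.6 0 0 0.32;0 -5.8 0 0 0.32;0 -5.8 0 0 0.32'
python3 - <<'E'
from go import *
S=np.array([.5798,.1703]);h=np.array([.3659,.9307])
rel([*(S-h*.0586),-.016],-21.46)
p,d=robot.snapshot("wrist");cv2.imwrite("pics/w5.png",p)
E
```

```text
time: 5.9
tool_pos: [0.4315, -0.2068, -0.0166]
ee_rot: [-3.14, -0.0, -0.378]
wrist_force: [1.5, 0.2, -0.3]
width: 0.0638
time: 6.9
tool_pos: [0.4532, -0.1523, -0.0165]
ee_rot: [-3.14, -0.0, -0.377]
wrist_force: [0.6, 0.7, 0.4]
width: 0.0634
t 6.9 tcp [ 0.4532 -0.1523 -0.0165] [-3.1399 -0.0004 -0.3772] F [0.5765 0.7192 0.4354] w 0.06339584427670274
shift cm [ -0.0961 -28.7968   0.0035] spin -0.0026800936838582423
```

View pics/w5.png

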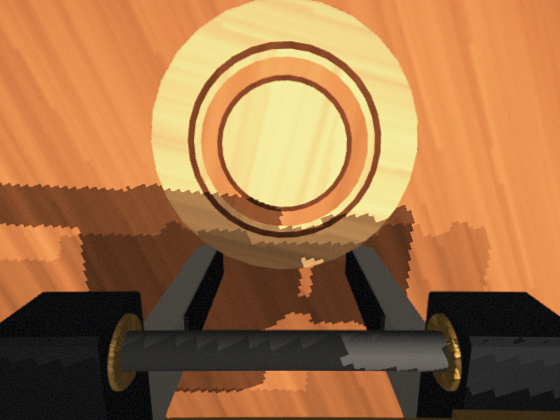

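The disc, now centred at (285,140), is cradled against both fingertips and moving. I'll keep pushing.

```bash
python3 -m inch '0 -0.4 0 0 0.32;0 -0.9 0 0 0.32;0 -1.5 0 0 0.32;0 -2.2 0 0 0.32;0 -3.1 0 0 0.32;0 -4.1 0 0 0.32;0 -5.1 0 0 0.32;0 -6.2 0 0 0.32;0 -7.3 0 0 0.32;0 -8.4 0 0 0.32;0 -9.5 0 0 0.32;0 -10.6 0 0 0.32;-0.1 -11.7 0 0 0.32;-0.1 -12.7 0 0 0.32;-0.1 -13.6 0 0 0.32;-0.1 -14.3 0 0 0.32;-0.1 -14.7 0 0 0.32;-0.1 -15 0 0 0.32;-0.1 -15 0 0 0.32'
cat > wd.py <<'E'
from go import *
def wdisc(png):
    o=robot.get_obs();R=Ro.from_euler('xyz',o["ee_rot"]).as_matrix();c=robot.camera_info("wrist")
    p,d=robot.snapshot("wrist");cv2.imwrite(png,p)
    # disc top = depth points at z 0.017..0.027 near centre
    v,u=np.mgrid[0:420,0:560];n=cv2.undistortPoints(np.stack([u.ravel(),v.ravel()],1).astype(float).reshape(-1,1,2),c["K"],c["dist"])[:,0]
    z=d.ravel();q=np.c_[n[:,0]*z,n[:,1]*z,z]@c["mount"][:3,:3].T+c["mount"][:3,3];w=q@R.T+o["tool_pos"]
    hsv=cv2.cvtColor(p,cv2.COLOR_BGR2HSV).reshape(-1,3)
    m=(z>0)&(abs(w[:,2]-.022)<.005)&(q[:,1]<.01)&(np.hypot(q[:,0],q[:,1]+.058)<.075)
    m=cv2.morphologyEx((m.reshape(420,560)*255).astype(np.uint8),cv2.MORPH_OPEN,np.ones((5,5)))
    cs,_=cv2.findContours(m,cv2.RETR_EXTERNAL,cv2.CHAIN_APPROX_NONE);k=max(cs,key=cv2.contourArea)[:,0]
    k=k[(k[:,0]>2)&(k[:,0]<557)&(k[:,1]>2)]
    W=w.reshape(420,560,3)[k[:,1],k[:,0]][:,:2].astype(np.float32)
    (x,y),r=cv2.minEnclosingCircle(W);print("wrist disc",x,y,"d",2*r)
    return x,y
E
python3 - <<'E'
from wd import *
wdisc("pics/w6.png")
S=np.array([.5798,.1703]);h=np.array([.3659,.9307])
rel([*(S-h*.0586),-.016],-21.46)
E
```

```text
time: 8.53
tool_pos: [0.5077, -0.0121, -0.0162]
ee_rot: [-3.139, -0.0, -0.377]
wrist_force: [0.3, 0.6, -0.4]
width: 0.0637
wrist disc 0.5286140441894531 0.03908643499016762 d 0.1280648112297058
t 8.5833 tcp [ 0.5076 -0.0125 -0.0162] [-3.1395 -0.0005 -0.3773] F [-0.0497 -0.462  -0.8053] w 0.06402110817551851
shift cm [ -0.0083 -13.7881   0.0128] spin -0.002745970851893542
```

View pics/w6.png

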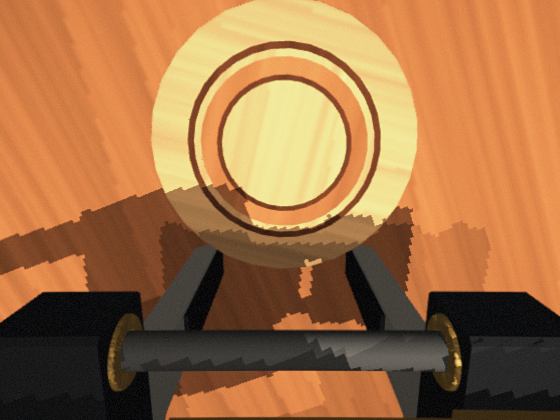

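Pushing straight. I'll go 13 cm, then close the last few mm slowly while watching the force.

```bash
python3 -m inch '0 -0.5 0 0 0.32;0 -1.1 0 0 0.32;0 -1.8 0 0 0.32;0 -2.6 0 0 0.32;0 -3.5 0 0 0.32;0 -4.5 0 0 0.32;0 -5.5 0 0 0.32;0 -6.5 0 0 0.32;0 -7.5 0 0 0.32;0 -8.5 0 0 0.32;0 -9.4 0 0 0.32;0 -10.2 0 0 0.32;0 -10.9 0 0 0.32;0 -11.5 0 0 0.32;0 -12 0 0 0.32;0 -12.4 0 0 0.32;0 -12.7 0 0 0.32;0 -12.9 0 0 0.32;0 -13 0 0 0.32;0 -13 0 0 0.32'
python3 - <<'E'
from wd import *
wdisc("pics/w7.png")
S=np.array([.5798,.1703]);h=np.array([.3659,.9307])
rel([*(S-h*.0586),-.016],-21.46)
E
```

```text
time: 10.25
tool_pos: [0.5556, 0.1085, -0.0158]
ee_rot: [-3.139, -0.001, -0.377]
wrist_force: [0.2, 0.7, 0.5]
width: 0.0637
wrist disc 0.5780079364776611 0.16172176599502563 d 0.12374715507030487
t 10.3 tcp [ 0.5556  0.1084 -0.0158] [-3.1392 -0.0006 -0.3775] F [-0.0174 -0.3087 -0.0083] w 0.06399450317658605
shift cm [-0.0159 -0.7803  0.0258] spin -0.0029232258595810467
```

View pics/w7.png

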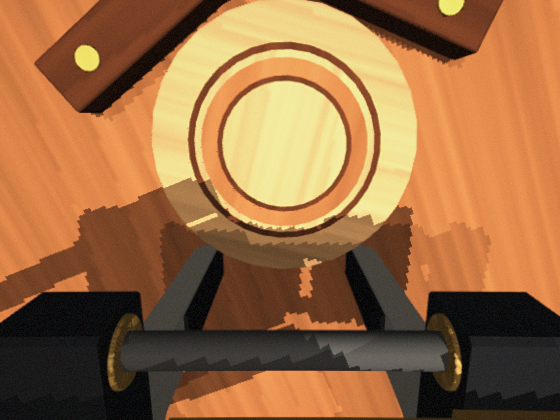

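The disc lies just short of the V, with both cleats visible at the top and about 8 mm left to go.

```bash
python3 -m inch '0 -0.15 0 0 0.32;0 -0.3 0 0 0.32;0 -0.45 0 0 0.32;0 -0.6 0 0 0.32;0 -0.6 0 0 0.32;0 -0.6 0 0 0.32'
python3 -m inch '0 -0.1 0 0 0.32;0 -0.2 0 0 0.32;0 -0.2 0 0 0.32;0 -0.2 0 0 0.32'
python3 - <<'E'
from wd import *
wdisc("pics/w8.png");rel([.5584,.1158,-.016],-21.46)
E
```

```text
time: 10.8
tool_pos: [0.5579, 0.1141, -0.0157]
ee_rot: [-3.139, -0.001, -0.377]
wrist_force: [0.7, 0.3, 0.7]
width: 0.064
time: 11.13
tool_pos: [0.558, 0.1144, -0.0158]
ee_rot: [3.141, -0.0, -0.377]
wrist_force: [-2.1, -5.7, 1.4]
width: 0.0638
wrist disc 0.5837075114250183 0.1697026938199997 d 0.14097164571285248
t 11.1833 tcp [ 0.558   0.1144 -0.0158] [ 3.1408 -0.0003 -0.3775] F [-2.518  -5.2015  0.4562] w 0.0637227529448502
shift cm [-0.0155 -0.1474  0.0189] spin -0.0030008878693119634
```

View pics/w8.png

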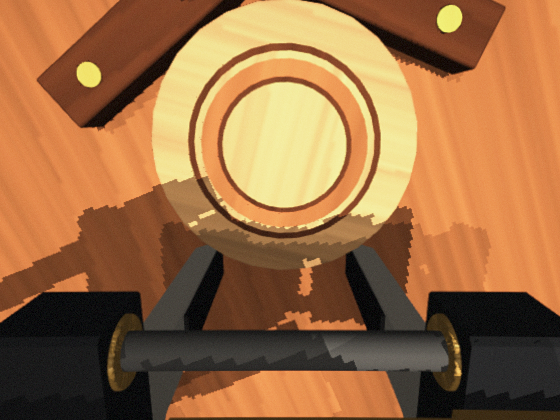

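There is about 6 N of resistance, directed between the two cleat normals, so the disc is probably touching both. One more gentle press to make sure.

```bash
python3 -m inch '0 -0.1 0 0 0.32;0 -0.2 0 0 0.32;0 -0.2 0 0 0.32;0 -0.2 0 0 0.32'
python3 - <<'E'
from go import *
rel([.5584,.1158,-.016],-21.46)
E
```

```text
time: 11.52
tool_pos: [0.558, 0.1144, -0.0158]
ee_rot: [3.137, 0.0, -0.378]
wrist_force: [-3.1, -6.7, 2.9]
width: 0.0637
t 11.5167 tcp [ 0.558   0.1144 -0.0158] [ 3.1367  0.0002 -0.3776] F [-3.1297 -6.6784  2.8608] w 0.06366901612390805
shift cm [-0.0161 -0.1491  0.0198] spin -0.0030794088484424886
```

It is firm: no further motion. Backing off along the tool's y, then up, and checking.

```bash
python3 -m inch '0 0.3 0 0 0.32;0 0.8 0 0 0.32;0 1.8 0 0 0.32;0 3.5 0 0 0.32;0 5.5 0 0 0.32;0 7 -1 0 0.32;0 8 -3 0 0.32;0 9 -6 0 0.32;0 11 -9 0 0.32;0 14 -12 0 0.32;0 17 -14 0 0.32;0 20 -15 0 0.32;0 23 -15 0 0.32;0 26 -15 0 0.32;0 28 -15 0 0.32;0 28 -15 0 0.32;0 28 -15 0 0.32'
python3 - <<'E'
from meas import *
p,d=robot.snapshot("top");s,_=robot.snapshot("scene")
cv2.imwrite("pics/top9.png",p);cv2.imwrite("pics/scene9.png",s)
cv2.imwrite("pics/top9z.png",cv2.resize(p[150:260,120:260],None,fx=5,fy=5,interpolation=cv2.INTER_CUBIC))
S=np.array([.5798,.1703]);u=proj("top",[[*S,.022]])[0];us=proj("scene",[[*S,.022]])[0];print(u,us)
for n,q,c,r in [("top",p,u,34),("top",p,(362,182),26),("scene",s,us,36)]:
    w=ray(n,disc(q,tuple(int(i) for i in np.round(c)),r),.022)[:,:2].astype(np.float32);(x,y),rr=cv2.minEnclosingCircle(w);print(n,x,y,2*rr)
E
```

```text
time: 12.93
tool_pos: [0.4548, -0.1457, 0.1356]
ee_rot: [3.138, -0.0, -0.38]
wrist_force: [0.1, -0.2, -0.6]
width: 0.0637
[195.415  208.9744] [358.8867 192.8904]
top 0.5814215540885925 0.16870839893817902 0.12084078788757324
top 0.6578152775764465 -0.2384955734014511 0.08503488451242447
scene 0.5822048187255859 0.16851961612701416 0.12339883297681808
```

View pics/top9z.png

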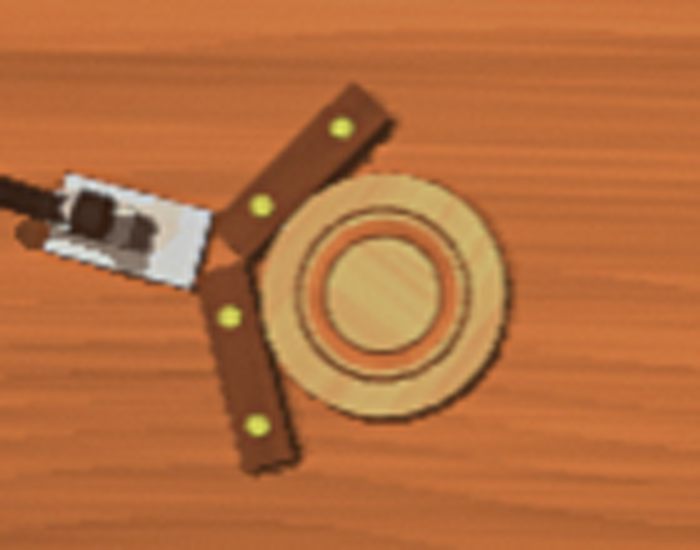

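View pics/scene9.png

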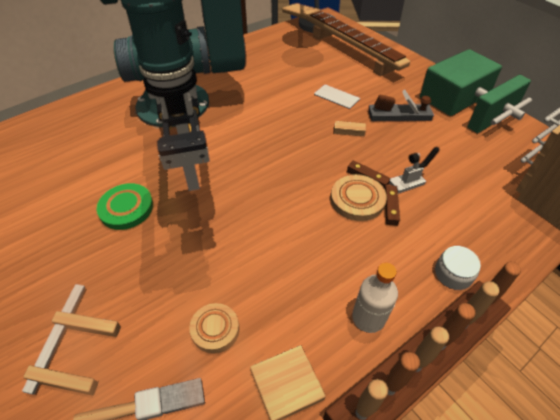

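From the top camera the disc looks in contact with the upper cleat, but the numbers leave a possible gap of about 2 mm at the lower one. Friction in the cradle could explain that. I'll nudge it with closed fingers, heading about 100°, so that it can slide along the first cleat into the second.

```bash
python3 - <<'E'
from go import *
rel([.5984,.0705,.06],10)
E
```

```text
t 13.0333 tcp [ 0.4553 -0.1445  0.1355] [ 3.1377 -0.     -0.3772] F [0.3274 0.0266 0.1975] w 0.06409726881545585
shift cm [  5.3881 -25.2881   7.4539] spin -0.5517181348627365
```

```bash
python3 -m inch '0.6 -2.5 0.7 -0.07 1;1.2 -5.5 1.5 -0.14 1;1.8 -8.5 2.2 -0.22 1;2.4 -11.5 3 -0.3 1;3 -14.5 3.8 -0.38 1;3.6 -17.5 4.6 -0.45 1;4.3 -20.5 5.5 -0.52 1;4.9 -23 6.5 -0.55 1;5.3 -24.7 7.2 -0.552 1;5.4 -25.3 7.5 -0.552 1;5.4 -25.3 7.5 -0.552 1;5.4 -25.3 7.5 -0.552 1'
python3 - <<'E'
from wd import *
wdisc("pics/w10.png")
rel([.5984,.0705,-.016],10)
E
```

```text
time: 14.03
tool_pos: [0.5981, 0.0711, 0.0594]
ee_rot: [3.138, 0.003, 0.176]
wrist_force: [0.9, -0.5, -0.4]
width: 0.0006
wrist disc 0.5799513459205627 0.16676285862922668 d 0.11995154619216919
t 14.0833 tcp [0.5983 0.0704 0.0599] [3.1379 0.002  0.1751] F [-0.4287 -0.5105 -0.7519] w 0.0007723458140350759
shift cm [ 0.0278 -0.0334  7.5919] spin 0.0005946910105747716
```

View pics/w10.png

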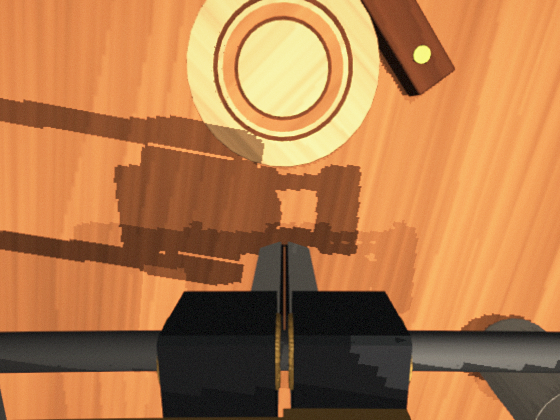

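```bash
python3 -m inch '0 0 1.5 0 1;0 0 3 0 1;0 0 4.5 0 1;0 0 6 0 1;0 0 7 0 1;0 0 7.5 0 1;0 0 7.5 0 1;0 -0.7 7.5 0 1;0 -1.4 7.5 0 1;0 -2 7.5 0 1;0 -2.4 7.5 0 1;0 -2.6 7.5 0 1;0 -2.6 7.5 0 1;0 -2.6 7.5 0 1'
python3 -m inch '0 -0.1 0 0 1;0 -0.2 0 0 1;0 -0.3 0 0 1;0 -0.4 0 0 1;0 -0.4 0 0 1;0 -0.4 0 0 1'
```

```text
time: 15.25
tool_pos: [0.5937, 0.096, -0.015]
ee_rot: [3.138, 0.002, 0.176]
wrist_force: [0.1, -0.8, -0.6]
width: 0.0009
time: 15.75
tool_pos: [0.593, 0.0999, -0.015]
ee_rot: [3.138, 0.002, 0.176]
wrist_force: [0.3, 0.0, -0.3]
width: 0.0009
```

```bash
python3 -m inch '0 -0.1 0 0 1;0 -0.2 0 0 1;0 -0.2 0 0 1;0 -0.2 0 0 1'
```

```text
time: 16.08
tool_pos: [0.5926, 0.1009, -0.015]
ee_rot: [3.136, 0.002, 0.176]
wrist_force: [0.0, -4.2, 0.9]
width: 0.0002
```

```bash
python3 -m inch '0 -0.15 0 0 1;0 -0.3 0 0 1;0 -0.3 0 0 1;0 -0.3 0 0 1'
python3 -m inch '0 -0.2 0 0 1;0 -0.4 0 0 1;0 -0.5 0 0 1;0 -0.5 0 0 1'
python3 - <<'E'
from wd import *
wdisc("pics/w11.png")
E
```

```text
time: 16.42
tool_pos: [0.5917, 0.1011, -0.015]
ee_rot: [3.131, 0.004, 0.175]
wrist_force: [-0.9, -9.0, 1.2]
width: 0.0006
time: 16.75
tool_pos: [0.5902, 0.1014, -0.0149]
ee_rot: [3.123, 0.007, 0.175]
wrist_force: [-2.4, -11.4, 2.9]
width: 0.0003
wrist disc 0.5852760076522827 0.17125818133354187 d 0.13268986344337463
```

View pics/w11.png

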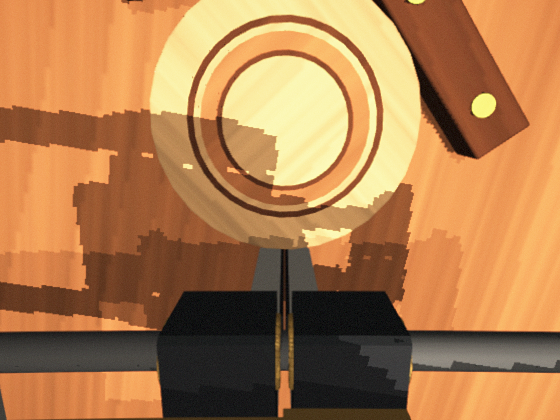

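Pushed to 11 N, the tool did not advance, and the reaction points along about 78°, which is the V's axis. That means both cleats carry load. Backing off and rechecking.

```bash
python3 -m inch '0 0.6 0 0 1;0 1.2 0 0 1;0 2.5 0 0 1;0 4 0 0 1;0 5 -2 0 1;0 5 -5 0 1;0 4 -8 0 1;0 2 -11 0 1;0 0 -14 0 1;0 -2 -17 0 1;0 -3 -18 0 1;0 -3 -18 0 1;0 -3 -18 0 1'
python3 - <<'E'
from wd import *
wdisc("pics/w12.png")
E
```

```text
time: 17.88
tool_pos: [0.5858, 0.1338, 0.1638]
ee_rot: [3.123, 0.008, 0.175]
wrist_force: [-0.7, -0.2, 0.2]
width: 0.0008
wrist disc 0.5751783847808838 0.1882338672876358 d 0.15002627670764923
```

View pics/w12.png

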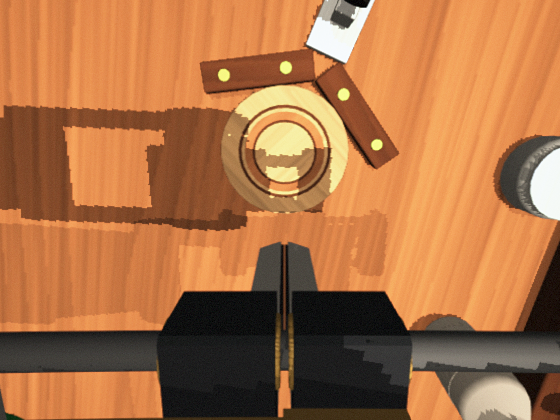

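This view shows the disc at (285,150) nested between both cleats. I'll measure the gap within this one image, where the calibration offset cancels.

```bash
cat > gap.py <<'E'
from go import *
o=robot.get_obs();R=Ro.from_euler('xyz',o["ee_rot"]).as_matrix();c=robot.camera_info("wrist")
p=cv2.imread("pics/w12.png")
T=np.eye(4);T[:3,:3]=R;T[:3,3]=o["tool_pos"];T=T@c["mount"]
def rw(uv,z=.022):
    n=cv2.undistortPoints(np.array(uv,float).reshape(-1,1,2),c["K"],c["dist"]).reshape(-1,2)
    d=np.c_[n,np.ones(len(n))]@T[:3,:3].T;C=T[:3,3];return (C+d*((z-C[2])/d[:,2])[:,None])[:,:2]
h=cv2.cvtColor(p,cv2.COLOR_BGR2HSV)
y=cv2.inRange(h,(26,100,120),(40,255,255));y[180:]=0
cs,_=cv2.findContours(y,cv2.RETR_EXTERNAL,cv2.CHAIN_APPROX_SIMPLE)
sc=sorted([cv2.minEnclosingCircle(k)[0] for k in cs if cv2.contourArea(k)>40]);print("screws px",sc)
# outer inlaid ring: nearly concentric dark; fit disc from rim pixels: radial edge search
g=cv2.GaussianBlur(h[...,1].astype(np.float32),(3,3),0)
w=rw(sc)
ringc=[];
# pale mask
m=cv2.inRange(h,(13,20,70),(26,165,255));k=np.zeros_like(m);cv2.circle(k,(285,150),70,255,-1);m&=k
cv2.imwrite("pics/mask12.png",np.hstack([m[60:240,190:420],h[60:240,190:420,1]]))
cs,_=cv2.findContours(m,cv2.RETR_EXTERNAL,cv2.CHAIN_APPROX_NONE);q=max(cs,key=cv2.contourArea)
D=rw(cv2.convexHull(q)[:,0]);(x,yy),r=cv2.minEnclosingCircle(D.astype(np.float32));cen=np.array([x,yy]);print("disc",cen,2*r)
for a,b in [(w[0],w[1]),(w[2],w[3])]:
    u=(b-a)/np.linalg.norm(b-a);dist=abs(u[0]*(cen-a)[1]-u[1]*(cen-a)[0]);print("screw sep",np.linalg.norm(b-a),"dist to bar centre line",dist,"(contact: .073)")
cv2.imwrite("pics/w12z.png",cv2.resize(p[30:230,180:420],None,fx=3,fy=3,interpolation=cv2.INTER_CUBIC))
E
python3 gap.py
```

```text
screws px [(223.5, 74.5), (285.0882263183594, 67.02941131591797), (343.0, 94.0), (376.2272644042969, 144.13636779785156)]
disc [0.5784 0.1682] 0.12948442995548248
screw sep 0.054491488825400954 dist to bar centre line 0.07462454224732547 (contact: .073)
screw sep 0.05462764446698613 dist to bar centre line 0.07262161450230462 (contact: .073)
```

```bash
python3 - <<'E'
from meas import *
p,d=robot.snapshot("top");s,_=robot.snapshot("scene")
cv2.imwrite("pics/scene13.png",s)
S=np.array([.58,.169]);u=proj("top",[[*S,.022]])[0];us=proj("scene",[[*S,.022]])[0]
for n,q,c,r in [("top",p,u,34),("scene",s,us,36)]:
    w=ray(n,disc(q,tuple(int(i) for i in np.round(c)),r),.022)[:,:2].astype(np.float32);(x,y),rr=cv2.minEnclosingCircle(w);print(n,x,y,2*rr)
E
```

```text
top 0.5845383405685425 0.13117307424545288 0.08229628950357437
scene 0.5812984704971313 0.17092809081077576 0.12259164452552795
```

View pics/w12z.png

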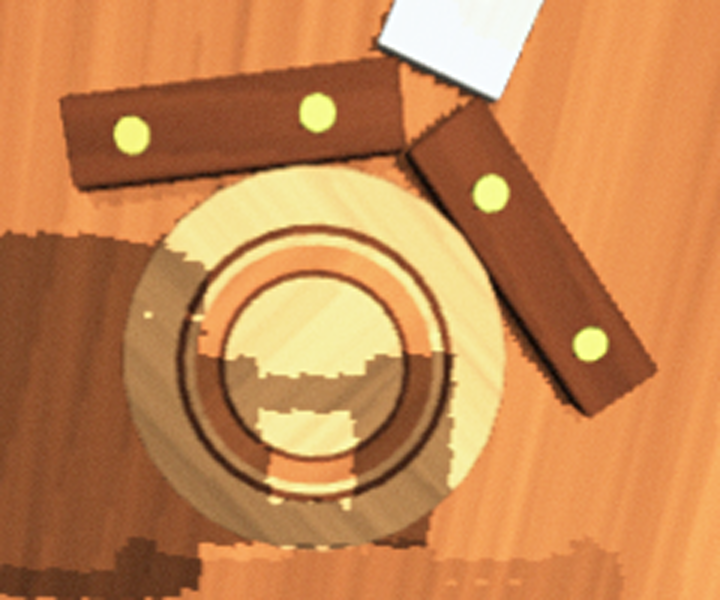

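```bash
python3 - <<'E'
import cv2
p=cv2.imread("pics/w12.png")
cv2.imwrite("pics/w12zz.png",cv2.resize(p[60:130,240:370],None,fx=6,fy=6,interpolation=cv2.INTER_NEAREST))
for x in (275,280,285): print([tuple(p[y,x]) for y in range(76,92)])
for t in range(-6,8): print(t,p[int(round(121+t*0.55)) ,int(round(336+t*0.83))] if 0 else "",end="")
E
cat > ring.py <<'E'
exec(open("gap.py").read().split("# pale mask")[0])
# inner ring boundary: dark ring pixels (V low) -> circle fit in world, for two dark rings
c0=rw([[285,152]])[0]
V=h[...,2];v,u=np.mgrid[90:215,225:350];pts=np.c_[u.ravel(),v.ravel()];W=rw(pts)
I=cv2.cvtColor(p,cv2.COLOR_BGR2GRAY).astype(np.float32)
from scipy.optimize import least_squares
for it in range(3):
    P=[]
    for th in np.radians(np.arange(0,360,3)):
        rr=np.arange(.034,.052,.0003);x=c0+rr[:,None]*[np.cos(th),np.sin(th)]
        X=np.c_[x,np.full(len(x),.022)];Xc=(np.linalg.inv(T)@np.c_[X,np.ones(len(X))].T)[:3].T
        px=cv2.projectPoints(Xc,np.zeros(3),np.zeros(3),c["K"],c["dist"])[0].astype(np.float32)
        val=cv2.remap(I,px,None,cv2.INTER_LINEAR).ravel();val=val/cv2.blur(val.reshape(-1,1),(1,31)).ravel()
        P.append(x[val.argmin()])
    P=np.array(P);f=least_squares(lambda q:np.hypot(*(P-q[:2]).T)-q[2],[*c0,.043],loss="soft_l1",f_scale=.0005);c0=f.x[:2]
    print(f.x,np.median(abs(f.fun)))
for a,b in [(w[0],w[1]),(w[2],w[3])]:
    u=(b-a)/np.linalg.norm(b-a);print("dist",abs(u[0]*(c0-a)[1]-u[1]*(c0-a)[0]))
E
python3 ring.py
```

```text
[(np.uint8(43), np.uint8(76), np.uint8(140)), (np.uint8(43), np.uint8(77), np.uint8(140)), (np.uint8(42), np.uint8(74), np.uint8(139)), (np.uint8(42), np.uint8(71), np.uint8(137)), (np.uint8(46), np.uint8(76), np.uint8(139)), (np.uint8(45), np.uint8(75), np.uint8(137)), (np.uint8(45), np.uint8(76), np.uint8(142)), (np.uint8(37), np.uint8(65), np.uint8(126)), (np.uint8(25), np.uint8(45), np.uint8(86)), (np.uint8(52), np.uint8(82), np.uint8(105)), (np.uint8(113), np.uint8(184), np.uint8(217)), (np.uint8(159), np.uint8(237), np.uint8(249)), (np.uint8(158), np.uint8(237), np.uint8(248)), (np.uint8(160), np.uint8(235), np.uint8(247)), (np.uint8(160), np.uint8(234), np.uint8(247)), (np.uint8(158), np.uint8(235), np.uint8(247))]
[(np.uint8(42), np.uint8(73), np.uint8(138)), (np.uint8(45), np.uint8(77), np.uint8(142)), (np.uint8(39), np.uint8(69), np.uint8(136)), (np.uint8(44), np.uint8(75), np.uint8(137)), (np.uint8(47), np.uint8(76), np.uint8(142)), (np.uint8(42), np.uint8(74), np.uint8(144)), (np.uint8(45), np.uint8(75), np.uint8(140)), (np.uint8(29), np.uint8(50), np.uint8(93)), (np.uint
[... 736 characters left out ...]
), np.uint8(45), np.uint8(65)), (np.uint8(86), np.uint8(141), np.uint8(192)), (np.uint8(138), np.uint8(217), np.uint8(249)), (np.uint8(144), np.uint8(224), np.uint8(248)), (np.uint8(144), np.uint8(220), np.uint8(246)), (np.uint8(146), np.uint8(221), np.uint8(245)), (np.uint8(144), np.uint8(222), np.uint8(246)), (np.uint8(144), np.uint8(223), np.uint8(245))]
-6 -5 -4 -3 -2 -1 0 1 2 3 4 5 6 7 screws px [(223.5, 74.5), (285.0882263183594, 67.02941131591797), (343.0, 94.0), (376.2272644042969, 144.13636779785156)]
[0.5765 0.1691 0.0413] 0.000122314034210598
[0.5766 0.1691 0.0413] 0.0001325828131045828
[0.5765 0.1691 0.0413] 0.00011235550958207594
dist 0.07304936754932624
dist 0.07235517534845495
```

View pics/w12zz.png

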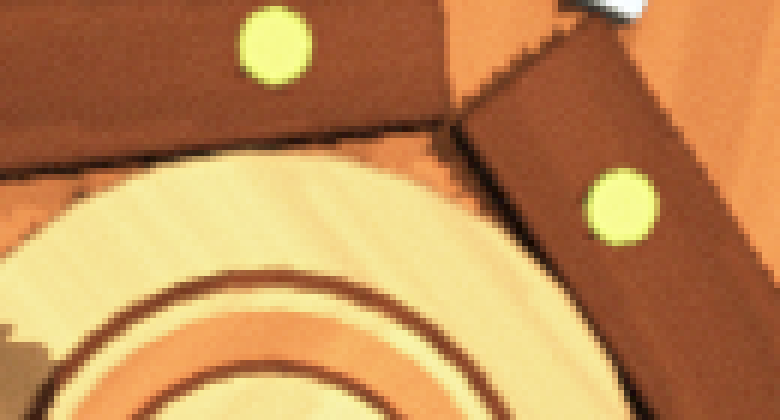

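The ring-fit centre is 73.0 and 72.4 mm from the two bar centre lines, against 73 mm for contact. The enlarged view shows only the dark contact line at each cleat. Last look at the whole scene.

View pics/scene13.png

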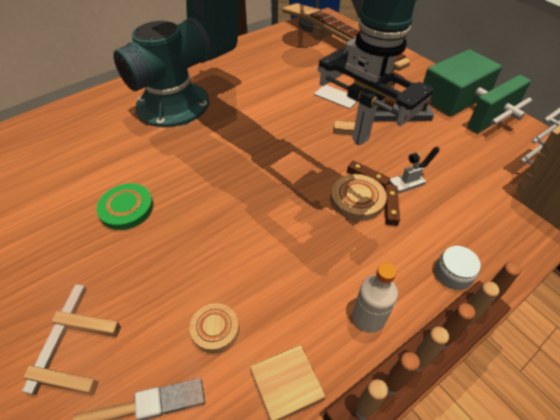

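The large disc is in the V at (358,195). The bottle is standing at (375,300), the small disc at (214,327) and the green disc at (125,206) have not moved, and the gripper is clear.

```bash
python3 -c "
from bench import robot
print(robot.get_obs()['time'],robot.close_job())"
```

```text
the job is handed in; nothing more can be done
18.0333 None
```

The large disc is in the V against both cleats. I slid it there flat with the two fingertips, nudged it once more with the fingers closed, backed off clear and handed in at 18.0 s.

- **Seating:** in the last wrist picture the disc's centre is 73.0 and 72.4 mm from the two cleats' centre lines, against 73 mm for contact. The close-up shows only a dark contact line at each cleat. In the final nudge the disc held at 11 N, with the push shared by both cleats.
- **Other objects:** the bottle stands. The small disc had not moved when measured after the main push. It and the green disc look unmoved in the final picture.

**What failed or disagreed:**
- **First push missed:** the fingers passed over the disc without touching it. Their ends are about 25 mm short of the reported TCP, so I lowered the tool by that much and pushed again.
- **Possible gap:** after the main push, the top camera suggested a gap of about 2 mm at one cleat. I nudged the disc again because of this, and the wrist view afterwards shows no such gap.
- **Unusable measurements:** the final top-camera reading was no use because the arm was in the way. Some wrist outline fits were also off, giving disc diameters of 128 to 150 mm. I relied on the fit to the disc's inlaid ring instead.

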